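Restock the rotary tea-tin dispenser

TASK

Open the tray's cover until it rests back on its stop, then move every tea tin from the tray into the rotary dispenser, one standing upright in each empty bay, loading through the gap in the clear roof and leaving the tins that are already there in the wheel. To bring another bay to the gap, draw up the spring pin's knob, turn the wheel and let the pin drop into a hole. So that older stock is used first, finish with a tin that was in the wheel from the start standing in the gap, the pin fully home in a hole, the cover still open, and the mug, jar and tissue box undisturbed.

Things in the scene. Friction and masses are not known exactly. Their poses are not given: they have to be found in the camera images.
- carousel: Rotary tea-tin dispenser, bolted down: a grey round base plate (300 mm across, top 20 mm above the table) carrying a white six-bay wheel under a fixed clear roof. Origin: on the wheel's axis at table height, z up. The roof leaves open one 84 degree sector, the loading gap, centred on the body's -x axis.
- roof (a point): Point on the wheel's axis at the roof's top face, 84 mm above the table. Clear roof 4 mm thick, 220 mm across, on a steel column 36 mm thick with a 48 mm wide boss up to 86 mm; a clear skirt hangs at its rim from 80 down to 46 mm. Roof and skirt are missing over the gap, so tins can go in only there, from above.
- gap (a point): Centre of the bay place in the loading gap: on the wheel's floor (30 mm above the table), 66 mm from the axis.
- wheel (a joint): Turn of the six-bay wheel, rad, counter-clockwise from above positive, 0 at the start, any number of turns. Floor 30 mm above the table, radius 104 mm; radial dividers 4 mm thick and 12 mm high, rim 10 mm high at radius 101 mm. At every multiple of 1.0472 rad (60 degrees) a bay is centred in the gap and the pin is over a hole.
- pin (a joint): Spring index pin on the wheel, m: 0 = fully home in a hole of the base plate (wheel locked, 1.5 mm play), 0.010 = resting on the plate between holes, 0.020 = right up. Above 0.011 the wheel is free. Spring force down: 3 N at 0, 7 N at 0.020. Six holes 60 degrees apart, 132 mm from the axis. Let go between holes, it slides on the plate and snaps into the next hole.
- pin_knob (a point): Grip point, on the axis, of the pin's upright black knob (24 mm diameter, from 19 mm below to 15 mm above the point), on an arm of the wheel (arm top 40 mm). 68 mm above the table when home, 132 mm from the wheel's axis, on the carousel's -y side at wheel = 0; goes round with the wheel. The skirt is 22 mm from the knob's axis: close the fingers square to the radius.
- tray: Shallow white tray, fixed, 190 mm along its x, 220 mm along its y, walls 5 mm thick and 20 mm high, floor 5 mm thick; origin under its centre. Its +x edge carries the hinge of the grey cover and is the side away from the dispenser.
- lid (a joint): Hinge of the tray's deep grey cover (45 mm high, 0.25 kg), rad: 0 closed, grows as it opens, 1.9 = fully back on its stop, where it rests by itself, leaning past upright. It falls shut if let go early and falls back to the stop if let go beyond 1.65.
- lid_handle (a point): Grip point of the black block handle on the cover (24 mm wide along the hinge line, 14 mm thick, 36 mm tall), 22 mm above the cover's outer face (which is 65 mm above the table when shut) and 14 mm below the handle's top. It moves with the cover: 168 mm from the hinge line along the cover, and 67 mm off the hinge plane.
- lid_hinge (a point): Middle of the cover's hinge line, 20.5 mm above the table; the hinge line runs along the tray's y axis.
- tin0: Plain steel tea tin with a darker disc on top, an upright round can 44 mm diameter, 40 mm tall, about 50 g; origin at the centre of its underside. Starts in the covered tray, standing on its floor (5 mm above the table); may be absent.
- tin1: Plain steel tea tin with a darker disc on top, an upright round can 44 mm diameter, 40 mm tall, about 50 g; origin at the centre of its underside. Starts in the covered tray, standing on its floor (5 mm above the table); may be absent.
- tin2: Plain steel tea tin with a darker disc on top, an upright round can 44 mm diameter, 40 mm tall, about 50 g; origin at the centre of its underside. Starts in the covered tray, standing on its floor (5 mm above the table); may be absent.
- tin3: Plain steel tea tin with a darker disc on top, an upright round can 44 mm diameter, 40 mm tall, about 50 g; origin at the centre of its underside. Starts in the covered tray, standing on its floor (5 mm above the table); may be absent.
- old0: Same kind of plain steel tea tin (44 mm diameter, 40 mm tall; origin at the centre of its underside), already in a bay of the wheel at the start; may be absent.
- old1: Same kind of plain steel tea tin (44 mm diameter, 40 mm tall; origin at the centre of its underside), already in a bay of the wheel at the start; may be absent.
- old2: Same kind of plain steel tea tin (44 mm diameter, 40 mm tall; origin at the centre of its underside), already in a bay of the wheel at the start; may be absent.
- old3: Same kind of plain steel tea tin (44 mm diameter, 40 mm tall; origin at the centre of its underside), already in a bay of the wheel at the start; may be absent.
- old4: Same kind of plain steel tea tin (44 mm diameter, 40 mm tall; origin at the centre of its underside), already in a bay of the wheel at the start; may be absent.
- old5: Same kind of plain steel tea tin (44 mm diameter, 40 mm tall; origin at the centre of its underside), already in a bay of the wheel at the start; may be absent.
- mug: White ceramic mug, 80 mm across, 90 mm tall, bystander; origin at the centre of its underside.
- jar: Glass jar, 72 mm across, 85 mm tall, bystander; origin at the centre of its underside.
- tissue_box: Green tissue box, 110 x 120 x 75 mm, bystander; origin at the centre of its underside.

How it is judged:
By the outcome, as a careful person would: the job done as asked, in the order asked, and still so for the second after the job is handed in, with the robot touching nothing.
Of tin0, tin1, tin2, tin3 only 3 to 4 are there at a start; the rules pass over those that are not, and their reading is None.
Of old0, old1, old2, old3, old4, old5 only 1 to 2 are there at a start; the rules pass over those that are not, and their reading is None.
At some moment in a run one of tin0, tin1, tin2, tin3 may be knocked a few centimetres aside while the robot is not near it.
It also fails if it takes over 210 s, if anything falls off the work surface, if the arm or the gripper's body presses on something with over 40 N, if the wrist force passes 120 N, or if a joint passes its speed limit or range.

ROBOT

A 7-joint arm with a two-finger parallel gripper is mounted at the origin on the work surface. World frame = base frame: x ahead of the robot, y to its left, z up, the work surface at z = 0. Lengths are in m, angles in degrees, forces in N, time in s.
With the tool pointing down it reaches from about 0.4 to 0.875 m from the base axis. Payload 6.5 kg.
Tool frame: the origin (TCP) lies on the centre line of the jaws, within the pads' length; the fingertips stand manip.tip_extent ahead of it and the grasp point (between the pads) lies 2 mm behind it (manip.tip_extent is the distance from the TCP to the fingertips, in m); z points along the fingers, y is the line along which they close (so a half turn about z gives the same grasp; the last joint's range is limited). The gripper opens to 88 mm and grips with 3 to 60 N. Pads are 18 mm wide; open, the fingers measure 123 mm over their backs; the gripper's body (75 mm by 187 mm) begins 45 mm behind the grasp point.
Start: joints at [-73.637, 30.733, -0.252, 88.115, 0.149, 61.152, -4.079], TCP at [0.224, 0.61, 0.256] pointing down, gripper open.
Joint ranges: [-154.64, 154.64], [-21.42, 123.67], [-72.66, 72.17], [13.99, 137.28], [-74.86, 254.86], [10.95, 109.41], [-158.01, 158.01]. Speed limits (degrees/s): [136.94, 136.94, 180, 180, 180, 180, 180].

INTERFACE

Orientations are given as [roll, pitch, yaw] about the fixed x, y, z axes, in that order (R = Rz(yaw) Ry(pitch) Rx(roll)).
In Python, from plant import readout, grab_frame, finish_job, manip gives the robot as it stands. The module is installed in compiled form; this text tells all that it offers.
- The arm moves only by the shell command python3 -m pendant 'ROWS' [OPENING] [FORCE]. ROWS is JSON, a list that holds one entry, the list of rows, each a list of 4 numbers: the shift along the tool's x, y, z normalised to -1 to 1, where 1 is 1 m, then the turn about the tool's z normalised to -1 to 1, where 1 is 180 degrees. In form: [[[x, y, z, roll], ...]]. A call has exactly 5 rows; each row is the pose to reach, as a shift and turn from the pose commanded when the call began, along the tool's axes at that moment, turning the shorter way round; what a row does not reach only later rows make up. A row lasts 1/10 s, in which the tool goes at most 50 mm and 8.59 degrees, less where a joint would pass 70% of its speed; a pose out of reach is approached as far as the arm can. A call with a number of a shift or a turn outside -1 to 1 is refused whole. A call with a gripper value outside its range is refused whole. OPENING is the closure, from -1 (fully open) to 1 (shut), set as the call begins (- or left out, the last holds). The fingers move at their own pace and stop on an object; FORCE is the grip in N (left out, the last holds). Time passes only in rows, so rows that repeat a pose let the fingers close, or fill a call up. It gives the time, the measured TCP pose, the force, the opening and the grip force at its end, in the units of the state.
- readout.get_obs(): the state, without advancing time (a new reading comes with each control period).
- grab_frame(name): name is "side" or "top"; returns a dict with "img" (480x640x3 uint8, blue, green, red), "depth" (480x640 float32, m along the optical axis (not along the pixel's ray), 0 where there is no reading), "camera_matrix" (3x3 intrinsics, pixels), "rvec" (rotation vector, rad) and "tvec" (3), from world to camera coordinates, as OpenCV has them. Camera axes: x right, y down, z forward; pixel columns grow to the right and rows downward; lengths in m; the calibration is good to about 2 mm. A picture is of the moment at which its call begins.
- finish_job(): hands the job in; it is judged then, once.
The state is a dict: "clock": time; "q": joint angles; "qvel": joint speeds; "effort": joint torques, N m; "ee_pos": TCP position; "eef_rot": TCP orientation; "contact_force": force on the tool from outside, world axes, zero at the start; "wrist_torque": the same for the moment, N m; "opening": opening from 0.0 (shut) to 1.0 (fully open); "grasp_force": force on a finger pad.
Only numpy, scipy, OpenCV 4.12 (cv2) and the standard library are available. Lean on these libraries where they do the work, as an engineer would, in place of code of your own. Each camera call takes 0.05 s, during which the arm holds its last target. There are 200 camera calls.

## Working session

There is one attempt and no reset: what is moved stays moved. The work goes in short steps, Python scripts to look and compute and a shell command to move; the robot and the scene stay as the last step left them, time stands still between calls to the robot, and variables do not carry over. Pictures are saved under pics/ and viewed, at most 14 in all, crops included, and the job is handed in when it is done.

```bash
mkdir -p pics; ls; python3 - <<'E'
from plant import readout, grab_frame, manip
import cv2,numpy as np
print(readout.get_obs()); print(manip.tip_extent)
for n in("side","top"):
    f=grab_frame(n); cv2.imwrite(f"pics/{n}0.png",f["img"]); np.savez(f"{n}0.npz",**f)
    R=cv2.Rodrigues(np.array(f["rvec"]))[0]; print(n,f["camera_matrix"],-R.T@np.array(f["tvec"]).ravel(),R[2])
E
```

```text
pics
{'clock': 0.0, 'q': array([-73.63576592,  30.77891568,  -0.25581208,  88.16906517,
         0.14915299,  61.15301166,  -4.0792838 ]), 'qvel': array([-0.01218694,  0.03461723, -0.01436801,  0.0587556 ,  0.03898888,
       -0.09605511,  0.06370714]), 'effort': array([ 1.84666669e-04, -5.70986116e+01,  9.91007388e-01, -2.51604849e+01,
       -5.62675518e-02,  1.79031462e-02,  1.49930488e-04]), 'ee_pos': array([0.22378708, 0.60963999, 0.25483388]), 'eef_rot': array([-1.79899569e+02,  6.77408328e-03,  1.59848461e+02]), 'contact_force': array([ 0.45499076, -0.41730431, -0.00284184]), 'wrist_torque': array([ 0.00841459,  0.00306137, -0.00372835]), 'grasp_force': 0.0, 'opening': 1.0009124211138412}
0.017
side [[505.04811759   0.         323.36171419]
 [  0.         505.04811759 241.30184782]
 [  0.           0.           1.        ]] [ 0.08850494 -0.7734755   0.58546019] [ 0.48853048  0.71746949 -0.49656369]
top [[567.95062677   0.         313.06356249]
 [  0.         567.95062677 245.60932635]
 [  0.           0.           1.        ]] [ 0.46888443 -0.04105564  1.37884803] [ 0.09569049 -0.01643173 -0.9952755 ]
```

View pics/side0.png

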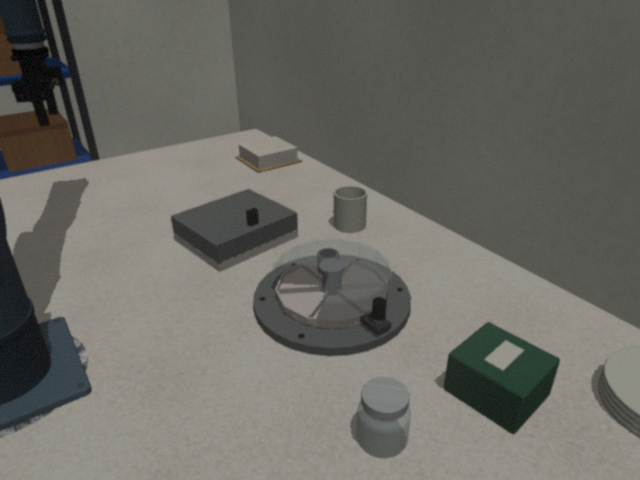

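View pics/top0.png

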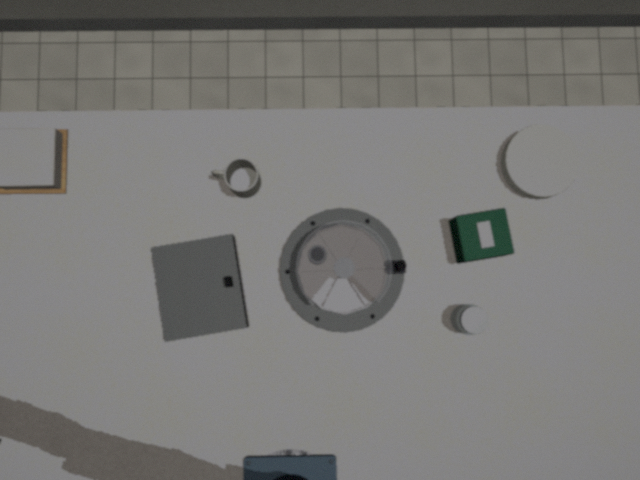

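The side view shows the closed grey cover, with its handle at (252,216), and the carousel at (332,300) with its knob at (379,310). The top view shows the wheel at (343,270), knob (399,266), five open holes, one old tin at (317,254), the gap facing the robot (image down), and the cover handle at (228,281) with the hinge on the left.

```bash
cat > h.py <<'E'
import numpy as np,cv2
from plant import readout,grab_frame
def ray(f,px,z):
    R=cv2.Rodrigues(np.array(f["rvec"]))[0];c=-R.T@np.array(f["tvec"]).ravel()
    u=cv2.undistortPoints(np.array(px,float).reshape(-1,1,2),np.array(f["camera_matrix"]),None).reshape(-1,2)
    d=np.c_[u,np.ones(len(u))]@R
    return c+d*((z-c[2])/d[:,2])[:,None]
def proj(f,P):
    return cv2.projectPoints(np.array(P,float).reshape(-1,3),np.array(f["rvec"]),np.array(f["tvec"]),np.array(f["camera_matrix"]),None)[0].reshape(-1,2)
def blobs(m,lo,hi):
    n,l,s,c=cv2.connectedComponentsWithStats(m.astype(np.uint8))
    return [(c[i],s[i]) for i in range(1,n) if lo<=s[i][4]<=hi]
E
python3 - <<'E'
from h import *
f=dict(np.load("top0.npz")); g=cv2.cvtColor(f["img"],cv2.COLOR_BGR2GRAY)
roi=np.zeros_like(g);cv2.circle(roi,(343,270),70,1,-1)
for c,s in blobs((g<55)&(roi>0),3,600): print("dark",c.round(1),s,ray(f,[c],.02).round(4))
print(g[270,275:300],g[281,215:250])
# lid
m=(g<125);m[:,:140]=0;m[:,270:]=0;m[:225]=0;m[350:]=0
cs,_=cv2.findContours(m.astype(np.uint8),cv2.RETR_EXTERNAL,cv2.CHAIN_APPROX_NONE);c=max(cs,key=cv2.contourArea)
r=cv2.minAreaRect(c);b=cv2.boxPoints(r);print("lid",r,b);print(ray(f,b,.065).round(4))
k=(g<45)&(m>0)
for c,s in blobs(k,20,300): print("handle",c,s,ray(f,[c],.101).round(4))
d=f["depth"]; print(d[281,228],d[290,190],d[266,399],d[254,317],d[262,343])
E
```

```text
dark [367.  220.8] [366 219   3   4  10] [[ 0.6581 -0.1948  0.02  ]]
dark [312.4 222.9] [311 222   4   3  11] [[ 0.6546 -0.0626  0.02  ]]
dark [398.  266.1] [392 260  13  14 153] [[ 0.5473 -0.2667  0.02  ]]
dark [288.6 271.2] [286 270   8   4  20] [[ 0.5387 -0.004   0.02  ]]
dark [372. 316.] [371 315   3   3   9] [[ 0.4295 -0.2013  0.02  ]]
dark [316.5 318.5] [315 317   4   4  12] [[ 0.4255 -0.0691  0.02  ]]
[134 133 119 104  88  87  84  87  82  79  63  50  40  38  46  54  57  61
  59  63  73  81  87  99 105] [ 86  84  82  84  86  85  82  75  58  44  28  22  20  24  18  17  29  49
  72  83  82  82  85  82  69  56  75 109 128 134 136 135 137 135 135]
lid ((198.9324493408203, 287.4053955078125), (98.10047149658203, 88.74270629882812), 81.02737426757812) [[147.45407 245.87564]
 [235.11084 232.03513]
 [250.41083 328.93515]
 [162.75406 342.77567]]
[[0.5996 0.3205 0.065 ]
 [0.6293 0.118  0.065 ]
 [0.4056 0.0834 0.065 ]
 [0.3774 0.2829 0.065 ]]
handle [227.76712329 281.32876712] [224 277   9  10  73] [[0.5138 0.1303 0.101 ]]
1.2729362 1.3043808 1.303415 1.3024144 1.2931745
```

```bash
python3 - <<'E'
from h import *
f=dict(np.load("side0.npz")); g=cv2.cvtColor(f["img"],cv2.COLOR_BGR2GRAY)
for lo in(30,38):
  m=np.zeros_like(g);m[195:240,235:270]=1
  for c,s in blobs((g<lo)&(m>0),15,900): print(lo,"handle",c,s,ray(f,[c],.083).round(4))
  m=np.zeros_like(g);m[290:325,365:395]=1
  for c,s in blobs((g<lo)&(m>0),15,900): print(lo,"knob",c,s,ray(f,[c],.066).round(4))
t=dict(np.load("top0.npz"));print("knob top",ray(t,[[398,266.1]],.066),"old tin",ray(t,[[317,254]],.07))
print(proj(f,[[.5456,-.2639,.068],[.5144,.1327,.083]]), proj(t,[[.5456,-.2639,.068]]))
# far lid edge in top image: grey jumps along rows
tg=cv2.cvtColor(t["img"],cv2.COLOR_BGR2GRAY)
P=[]
for r in range(250,335,8):
    row=tg[r,130:200].astype(int);i=np.argmin(np.diff(row));P.append([130+i+.5,r])
Q=ray(t,P,.065);print(Q.round(4)[:, :2]); 
y=np.polyfit(Q[:,0],Q[:,1],1);print(y,np.degrees(np.arctan(y[0])))
E
```

```text
30 handle [251.77 216.87] [247 209  11  16 100] [[0.5156 0.132  0.083 ]]
30 knob [377.93604651 310.33139535] [371 300  14  20 172] [[ 0.5426 -0.2668  0.066 ]]
38 handle [251.92810458 216.74509804] [247 209  11  17 153] [[0.5162 0.1324 0.083 ]]
38 knob [377.96539792 309.5017301 ] [368 298  18  24 289] [[ 0.5441 -0.2651  0.066 ]]
knob top [[ 0.54476922 -0.2590679   0.066     ]] old tin [[ 0.57511317 -0.0714826   0.07      ]]
[[378.26719414 307.8707815 ]
 [251.12666378 216.90403053]] [[400.21154044 265.66146964]]
[[0.5899 0.3133]
 [0.5714 0.3108]
 [0.5528 0.3083]
 [0.5343 0.3035]
 [0.5159 0.3032]
 [0.4975 0.2984]
 [0.4792 0.2982]
 [0.4609 0.2935]
 [0.4426 0.291 ]
 [0.4244 0.2862]
 [0.4062 0.2837]]
[0.16001593 0.21946206] 9.091166594109561
```

```bash
cat > to.py <<'E'
import sys;from h import *
from scipy.spatial.transform import Rotation as R
def state():
    o=readout.get_obs();r=R.from_euler("xyz",o["eef_rot"],degrees=True)
    print("t%.1f"%o["clock"],"pos",o["ee_pos"].round(4),"rpy",o["eef_rot"].round(1),"F",o["contact_force"].round(1),"op%.3f gf%.1f q7 %.0f"%(o["opening"],o["grasp_force"],o["q"][6]));return o,r
if __name__=="__main__":
    o,r=state()
    for a in sys.argv[1:]:   # x,y,z,yaw
        x,y,z,w=map(float,a.split(","))
        d=r.inv().apply(np.array([x,y,z])-o["ee_pos"]);t=-((w-o["eef_rot"][2]+180)%360-180)/180
        print(a,"->",d.round(4),"turn",round(t,4),"dist",round(np.linalg.norm(d),3))
E
python3 to.py .515,.1325,.256,99.1 .515,.1325,.16,99.1
```

```text
t0.1 pos [0.2238 0.6097 0.2549] rpy [-179.9    0.   159.8] F [-0.5 -0.1 -0.3] op1.001 gf0.0 q7 -4
.515,.1325,.256,99.1 -> [-0.4378 -0.3477 -0.0005] turn 0.3375 dist 0.559
.515,.1325,.16,99.1 -> [-0.4377 -0.3475  0.0955] turn 0.3375 dist 0.567
```

```bash
python3 -m pendant '[[[-0.036,-0.0286,0,0.045],[-0.072,-0.057,0,0.09],[-0.108,-0.086,0,0.135],[-0.144,-0.114,0,0.18],[-0.18,-0.143,0,0.22]]]' -1 10; python3 to.py .515,.1325,.2,99.1
```

```text
clock: 0.6
ee_pos: [0.3443, 0.4121, 0.2555]
eef_rot: [-180.0, 0.0, 119.9]
contact_force: [2.0, 0.3, 0.1]
opening: 1.001
grasp_force: 0.0
t0.6 pos [0.3443 0.4121 0.2555] rpy [-180.     0.   119.9] F [2.  0.3 0.1] op1.001 gf0.0 q7 -21
.515,.1325,.2,99.1 -> [-0.3275  0.0085  0.0555] turn 0.1157 dist 0.332
```

```bash
python3 -m pendant '[[[-0.04,0.001,0.005,0.03],[-0.08,0.002,0.01,0.06],[-0.12,0.003,0.015,0.09],[-0.16,0.004,0.02,0.115],[-0.20,0.005,0.03,0.115]]]'; python3 to.py .515,.1325,.2,99.1 
```

```text
clock: 1.1
ee_pos: [0.4496, 0.2424, 0.2259]
eef_rot: [179.9, -0.0, 99.4]
contact_force: [0.3, 0.9, 0.5]
opening: 1.003
grasp_force: 0.0
t1.1 pos [0.4496 0.2424 0.2259] rpy [179.9  -0.   99.4] F [0.3 0.9 0.5] op1.003 gf0.0 q7 -16
.515,.1325,.2,99.1 -> [-0.1192  0.0465  0.0259] turn 0.0018 dist 0.131
```

```bash
python3 -m pendant '[[[0,0,0,0],[0,0,0,0],[0,0,0,0],[0,0,0,0],[0,0,0,0]]]' >/dev/null; python3 to.py .515,.1325,.2,99.1 .515,.1325,.0895,99.1
```

```text
t1.6 pos [0.4483 0.2448 0.2258] rpy [180.   -0.   99.7] F [-0.3  0.1  0.4] op1.000 gf0.0 q7 -16
.515,.1325,.2,99.1 -> [-0.1219  0.047   0.0258] turn 0.0031 dist 0.133
.515,.1325,.0895,99.1 -> [-0.1219  0.0469  0.1363] turn 0.0031 dist 0.189
```

```bash
python3 -m pendant '[[[-0.041,0.0157,0.01,0.003],[-0.082,0.0313,0.015,0.003],[-0.122,0.047,0.03,0.003],[-0.122,0.047,0.06,0.003],[-0.122,0.047,0.085,0.003]]]' >/dev/null; python3 -m pendant '[[[0,0,0.025,0],[0,0,0.05,0],[0,0,0.05,0],[0,0,0.05,0],[0,0,0.05,0]]]'; python3 - <<'E'
from h import *
for n in("side","top"):
    f=grab_frame(n); np.savez(f"{n}1.npz",**f)
    if n=="side":i=f["img"][150:290,150:330]
    else:i=f["img"][210:360,130:310]
    cv2.imwrite(f"pics/{n}1.png",cv2.resize(i,None,fx=4,fy=4) if n=="side" else cv2.resize(i,None,fx=4,fy=4))
E
python3 to.py .515,.1325,.0895,99.1
```

```text
clock: 2.6
ee_pos: [0.5162, 0.1317, 0.092]
eef_rot: [179.9, -0.0, 99.0]
contact_force: [0.4, -0.7, 0.2]
opening: 0.998
grasp_force: 0.0
t2.7 pos [0.5162 0.1316 0.092 ] rpy [179.9  -0.   99. ] F [ 0.1 -0.2  0.2] op1.003 gf0.0 q7 4
.515,.1325,.0895,99.1 -> [ 0.0011 -0.001   0.0025] turn -0.0004 dist 0.003
```

View pics/side1.png

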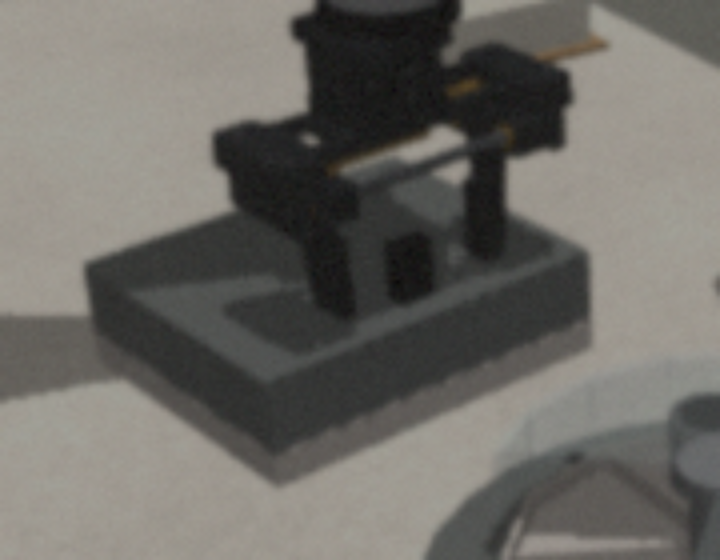

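The jaws straddle the handle (centre about (410,268) in the crop). I'll close on it and check.

```bash
python3 -m pendant '[[[0.001,-0.001,0.0025,0],[0.001,-0.001,0.0025,0],[0.001,-0.001,0.0025,0],[0.001,-0.001,0.0025,0],[0.001,-0.001,0.0025,0]]]' 1 12; python3 -m pendant '[[[0,0,0,0],[0,0,0,0],[0,0,0,0],[0,0,0,0],[0,0,0,0]]]'
```

```text
clock: 3.2
ee_pos: [0.5142, 0.1319, 0.0883]
eef_rot: [180.0, 0.0, 99.0]
contact_force: [-0.1, 0.1, -0.6]
opening: 0.564
grasp_force: 0.0
clock: 3.7
ee_pos: [0.5157, 0.1323, 0.0886]
eef_rot: [179.8, -0.0, 99.0]
contact_force: [5.6, -0.1, -1.9]
opening: 0.271
grasp_force: 12.0
```

```bash
python3 -m pendant '[[[0.0068,0,-0.0144,0],[0.0149,0,-0.0281,0],[0.0241,0,-0.041,0],[0.0344,0,-0.0532,0],[0.0457,0,-0.0643,0]]]'; python3 -m pendant '[[[0.0123,0,-0.0102,0],[0.0254,0,-0.0192,0],[0.0392,0,-0.0271,0],[0.0537,0,-0.0337,0],[0.0687,0,-0.039,0]]]'
```

```text
clock: 4.2
ee_pos: [0.509, 0.1753, 0.1539]
eef_rot: [179.8, 0.1, 98.9]
contact_force: [6.1, -3.6, 1.8]
opening: 0.271
grasp_force: 12.0
clock: 4.7
ee_pos: [0.4983, 0.2436, 0.1933]
eef_rot: [179.8, 0.1, 98.9]
contact_force: [3.9, -3.2, 6.4]
opening: 0.271
grasp_force: 12.0
```

```bash
python3 -m pendant '[[[0.0154,0,-0.004,0],[0.0311,0,-0.0067,0],[0.0469,0,-0.008,0],[0.0628,0,-0.0079,0],[0.0787,0,-0.0064,0]]]'; python3 -m pendant '[[[0.0156,0,0.0029,0],[0.031,0,0.0071,0],[0.0459,0,0.0127,0],[0.0602,0,0.0195,0],[0.0713,0,0.0258,0]]]';python3 -c "
from h import *
f=grab_frame('side');cv2.imwrite('pics/side2.png',cv2.resize(f['img'][90:290,120:360],None,fx=3,fy=3))"
```

```text
clock: 5.2
ee_pos: [0.4858, 0.3235, 0.1994]
eef_rot: [179.8, -0.1, 99.0]
contact_force: [6.8, -0.2, 0.8]
opening: 0.267
grasp_force: 12.0
clock: 5.7
ee_pos: [0.4748, 0.3939, 0.1724]
eef_rot: [179.7, -0.0, 99.0]
contact_force: [7.0, 0.4, -1.3]
opening: 0.27
grasp_force: 12.0
```

View pics/side2.png

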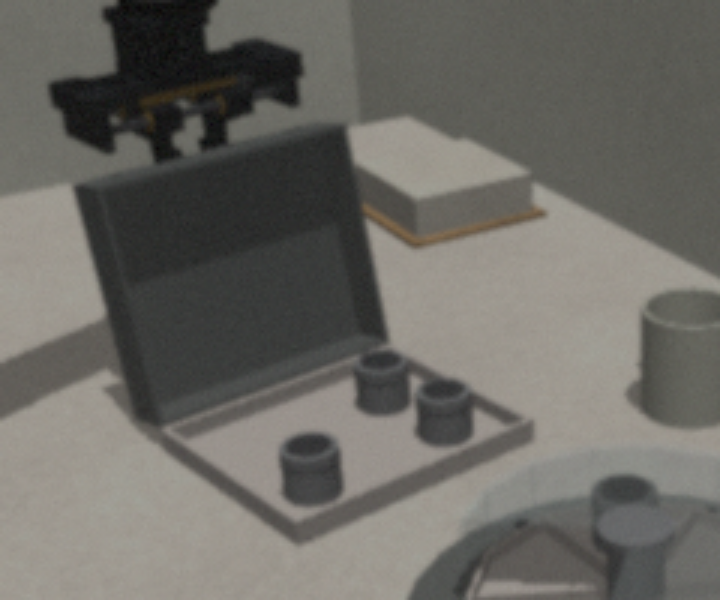

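The cover stands past upright, and three tins are visible at crop positions (310,468), (382,380) and (445,410). Next I release the handle, withdraw and look from above.

```bash
python3 -m pendant '[[[0.002,0,0,0],[0.005,0,0.002,0],[0.009,0,0.004,0],[0.014,0,0.006,0],[0.018,0,0.006,0]]]' -1; python3 -m pendant '[[[0.002,0,-0.03,0],[0.003,0,-0.07,0],[0.003,0,-0.11,0],[0.003,0,-0.15,0],[0.003,0,-0.18,0]]]'
python3 - <<'E'
from h import *
for n in("side","top"):
    f=grab_frame(n); np.savez(f"{n}3.npz",**f)
    if n=="top": cv2.imwrite("pics/top3.png",cv2.resize(f["img"][180:360,100:340],None,fx=3,fy=3))
E
python3 to.py
```

```text
clock: 6.25
ee_pos: [0.4693, 0.4113, 0.1656]
eef_rot: [-179.9, 0.0, 99.0]
contact_force: [0.5, 0.7, 0.5]
opening: 0.701
grasp_force: 0.1
clock: 6.75
ee_pos: [0.4696, 0.414, 0.3489]
eef_rot: [179.9, -0.1, 99.0]
contact_force: [1.1, 0.2, 0.3]
opening: 0.998
grasp_force: 0.0
t6.8 pos [0.4711 0.415  0.3511] rpy [179.6  -0.3  99. ] F [ 0.5 -0.   0.1] op1.000 gf0.0 q7 -29
```

View pics/top3.png

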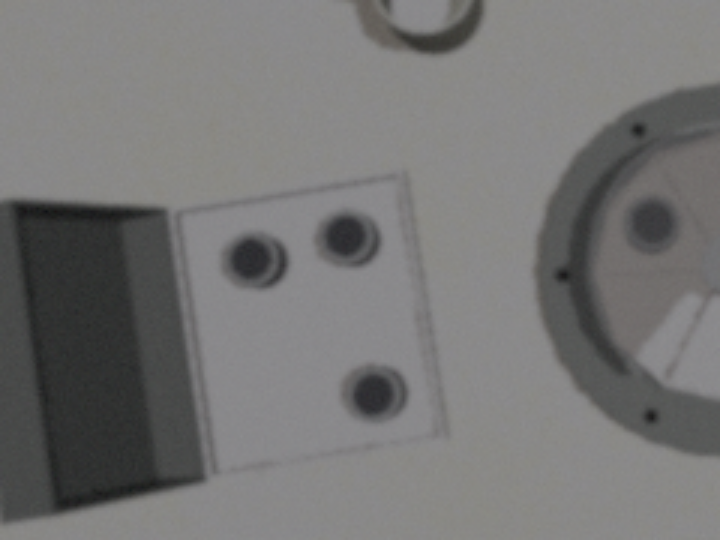

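The cover is fully back, and three tins are in the tray at crop (252,258), (346,237) and (375,394). The old tin is in the bay at about 60°.

```bash
cat > tins.py <<'E'
from h import *
def find(z=.045,save=None):
    f=grab_frame("top"); g=cv2.cvtColor(f["img"],cv2.COLOR_BGR2GRAY)
    if save: cv2.imwrite(save,f["img"])
    out=[]
    c=np.array([[.56,.06,z],[.38,.06,z],[.35,.31,z],[.62,.34,z]])
    m=np.zeros_like(g);cv2.fillPoly(m,[proj(f,[[.63,.09,.03],[.40,.06,.03],[.36,.275,.03],[.59,.315,.03]]).astype(int)],1)
    for c,s in blobs((g<70)&(m>0),30,400): out.append((c.round(1),s[4],ray(f,[c],z)[0].round(4)))
    return out,f
if __name__=="__main__":
    o,_=find()
    for t in o: print(*t)
E
python3 tins.py; python3 - <<'E'
from h import *
f=dict(np.load("side3.npz"));g=cv2.cvtColor(f["img"],cv2.COLOR_BGR2GRAY)
t=dict(np.load("top3.npz"))
lid=np.array([.4884,.2984,.0205]);u=np.array([.158,-.987,0]);n=np.array([0,0,1.])
for th in(1.75,1.9):
  a=np.cos(th)*u+np.sin(th)*n;b=-np.sin(th)*u+np.cos(th)*n
  print(th,"top edge px",proj(f,[lid+a*.19+b*.0445]),proj(t,[lid+a*.19+b*.0445]))
tg=cv2.cvtColor(t["img"],cv2.COLOR_BGR2GRAY)
for c,s in blobs((tg<70)&(np.indices(tg.shape)[1]>290)&(np.indices(tg.shape)[1]<350)&(np.indices(tg.shape)[0]>230)&(np.indices(tg.shape)[0]<300),30,400): print("old",c,s[4],ray(t,[c],.07))
E
```

```text
[214.8 258.4] 126 [0.57   0.1682 0.045 ]
[183.2 266. ] 129 [0.5532 0.2419 0.045 ]
[224.1 311.1] 133 [0.4466 0.1464 0.045 ]
1.75 top edge px [[185.87536943 139.86667352]] [[101.99274255 299.76832206]]
1.9 top edge px [[181.16664473 142.8527128 ]] [[ 91.91186054 301.93134564]]
old [296.62568306 267.04918033] 366 [[ 0.54555665 -0.0240314   0.07      ]]
old [317.07086614 253.81102362] 127 [[ 0.57554933 -0.07165319  0.07      ]]
```

```bash
python3 to.py .4466,.1464,.30,99.1 .4466,.1464,.10,99.1
```

```text
t6.9 pos [0.4701 0.4144 0.3482] rpy [ 1.798e+02 -1.000e-01  9.900e+01] F [ 0.4 -0.5 -1.4] op0.996 gf0.0 q7 -29
.4466,.1464,.30,99.1 -> [-0.2612 -0.0653  0.0474] turn -0.0005 dist 0.273
.4466,.1464,.10,99.1 -> [-0.2616 -0.0659  0.2474] turn -0.0005 dist 0.366
```

```bash
python3 -m pendant '[[[-0.04,-0.01,0,0],[-0.08,-0.02,0,0],[-0.12,-0.03,0.01,0],[-0.16,-0.04,0.03,0],[-0.20,-0.05,0.05,0]]]' >/dev/null;python3 -m pendant '[[[-0.03,-0.008,0.04,0],[-0.061,-0.0155,0.08,0],[-0.061,-0.0155,0.12,0],[-0.061,-0.0155,0.16,0],[-0.061,-0.0155,0.195,0]]]' >/dev/null; python3 -m pendant '[[[0,0,0,0],[0,0,0,0],[0,0,0,0],[0,0,0,0],[0,0,0,0]]]'>/dev/null; python3 to.py .4466,.1464,.039,99.1
```

```text
t8.4 pos [0.4464 0.1463 0.1024] rpy [ 1.799e+02 -1.000e-01  9.900e+01] F [ 0.   0.1 -0.2] op1.002 gf0.0 q7 2
.4466,.1464,.039,99.1 -> [0.     0.     0.0634] turn -0.0004 dist 0.063
```

```bash
python3 -m pendant '[[[0,0,0.02,0],[0,0,0.04,0],[0,0,0.0565,0],[0,0,0.0635,0],[0,0,0.0635,0]]]' ; python3 -m pendant '[[[0,0,0,0],[0,0,0,0],[0,0,0,0],[0,0,0,0],[0,0,0,0]]]' 1 20; python3 -m pendant '[[[0,0,0,0],[0,0,-0.01,0],[0,0,-0.04,0],[0,0,-0.08,0],[0,0,-0.12,0]]]'; python3 to.py .4759,-.1338,.16,1.6
```

```text
clock: 8.9
ee_pos: [0.4455, 0.1458, 0.0375]
eef_rot: [-180.0, 0.0, 99.0]
contact_force: [0.1, -0.9, 0.5]
opening: 1.0
grasp_force: 0.0
clock: 9.4
ee_pos: [0.4458, 0.1459, 0.0379]
eef_rot: [180.0, -0.0, 99.0]
contact_force: [-0.9, 0.7, 0.2]
opening: 0.572
grasp_force: 0.0
clock: 9.9
ee_pos: [0.4451, 0.1454, 0.1592]
eef_rot: [-179.9, 0.0, 99.0]
contact_force: [1.6, -0.0, 0.0]
opening: 0.492
grasp_force: 20.0
t9.9 pos [0.4451 0.1454 0.1592] rpy [-179.9    0.    99. ] F [ 1.6 -0.   0. ] op0.492 gf20.0 q7 -1
.4759,-.1338,.16,1.6 -> [-0.2806 -0.0132 -0.0007] turn 0.541 dist 0.281
```

```bash
python3 -m pendant '[[[-0.02,-0.001,0,0.04],[-0.04,-0.002,0,0.08],[-0.06,-0.003,0,0.12],[-0.08,-0.004,0,0.16],[-0.10,-0.005,0,0.20]]]'>/dev/null; python3 to.py .4759,-.1338,.16,1.6
```

```text
t10.4 pos [0.4562 0.0456 0.1583] rpy [-180.    -0.    62.7] F [-0.6  1.1 -0.6] op0.496 gf20.0 q7 -18
.4759,-.1338,.16,1.6 -> [-0.1504  0.0997 -0.0019] turn 0.3395 dist 0.18
```

```bash
python3 -m pendant '[[[-0.02,0.013,0,0.04],[-0.04,0.026,0,0.08],[-0.06,0.039,0,0.12],[-0.08,0.052,0,0.16],[-0.10,0.066,0,0.20]]]'>/dev/null; python3 to.py .4759,-.1338,.16,1.6
```

```text
t10.9 pos [ 0.4695 -0.0735  0.1582] rpy [-180.    -0.    26.7] F [ 0.8  0.5 -1. ] op0.494 gf20.0 q7 -32
.4759,-.1338,.16,1.6 -> [-0.0215  0.0568 -0.0019] turn 0.1395 dist 0.061
```

```bash
python3 -m pendant '[[[-0.007,0.018,0,0.04],[-0.014,0.037,0,0.08],[-0.0215,0.057,0,0.12],[-0.0215,0.057,0,0.14],[-0.0215,0.057,0,0.14]]]'>/dev/null;python3 -m pendant '[[[0,0,0,0],[0,0,0,0],[0,0,0,0],[0,0,0,0],[0,0,0,0]]]'>/dev/null; python3 to.py .4759,-.1338,.11,1.6 .4759,-.1338,.064,1.6; python3 -c "
from h import *
f=grab_frame('side');cv2.imwrite('pics/side4.png',cv2.resize(f['img'][150:370,200:440],None,fx=3,fy=2.7))"
```

```text
t11.9 pos [ 0.4765 -0.1332  0.1577] rpy [-180.    -0.     1.8] F [-0.1 -0.2  0. ] op0.495 gf20.0 q7 -45
.4759,-.1338,.11,1.6 -> [-0.0006  0.0006  0.0477] turn 0.0013 dist 0.048
.4759,-.1338,.064,1.6 -> [-0.0006  0.0006  0.0937] turn 0.0013 dist 0.094
```

View pics/side4.png

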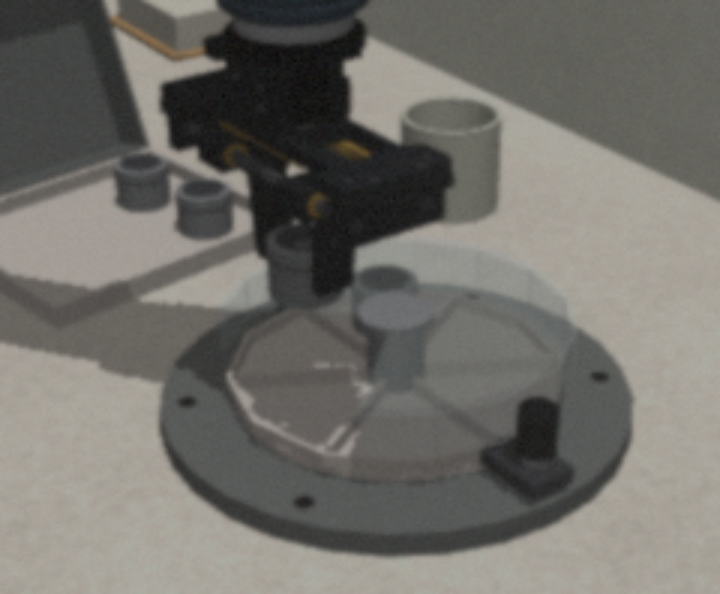

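The tin is held upright over the gap at crop (300,265), and the pin knob at (537,430) is clear. Lowering it.

```bash
python3 -m pendant '[[[-0.0006,0.0006,0.02,0.001],[-0.0006,0.0006,0.04,0.001],[-0.0006,0.0006,0.06,0.001],[-0.0006,0.0006,0.08,0.001],[-0.0006,0.0006,0.09,0.001]]]';python3 -m pendant '[[[0,0,0.001,0],[0,0,0.002,0],[0,0,0.003,0],[0,0,0.003,0],[0,0,0.003,0]]]'
```

```text
clock: 12.45
ee_pos: [0.4753, -0.1337, 0.0663]
eef_rot: [-180.0, 0.1, 1.6]
contact_force: [0.0, 0.1, -0.3]
opening: 0.494
grasp_force: 20.0
clock: 12.95
ee_pos: [0.4763, -0.134, 0.0651]
eef_rot: [180.0, -0.1, 1.6]
contact_force: [0.0, -0.5, -0.6]
opening: 0.497
grasp_force: 20.0
```

```bash
python3 -m pendant '[[[0,0,0.001,0],[0,0,0.002,0],[0,0,0.002,0],[0,0,0.002,0],[0,0,0.002,0]]]';python3 -m pendant '[[[0,0,0,0],[0,0,0,0],[0,0,0,0],[0,0,0,0],[0,0,0,0]]]' -0.27; python3 -m pendant '[[[0,0,-0.02,0],[0,0,-0.05,0],[0,0,-0.08,0],[0,0,-0.1,0],[0,0,-0.1,0]]]'; python3 to.py .5456,-.2639,.164,91.6
```

```text
clock: 13.45
ee_pos: [0.4761, -0.1339, 0.0628]
eef_rot: [-180.0, -0.0, 1.6]
contact_force: [0.3, 1.2, 3.5]
opening: 0.489
grasp_force: 20.0
clock: 13.95
ee_pos: [0.4759, -0.134, 0.0626]
eef_rot: [180.0, 0.0, 1.6]
contact_force: [0.1, -0.7, -0.1]
opening: 0.634
grasp_force: 0.0
clock: 14.45
ee_pos: [0.4774, -0.1344, 0.1647]
eef_rot: [180.0, -0.2, 1.6]
contact_force: [0.2, -0.2, -0.2]
opening: 0.636
grasp_force: 0.0
t14.4 pos [ 0.4774 -0.1344  0.1647] rpy [180.   -0.2   1.6] F [ 0.2 -0.2 -0.2] op0.636 gf0.0 q7 -46
.5456,-.2639,.164,91.6 -> [0.0645 0.1314 0.001 ] turn -0.4999 dist 0.146
```

```bash
python3 -m pendant '[[[0.013,0.026,0,-0.045],[0.026,0.052,0,-0.09],[0.039,0.079,0,-0.135],[0.052,0.105,0,-0.18],[0.0645,0.131,0,-0.225]]]'>/dev/null;python3 -m pendant '[[[0,0,0,-0.045],[0,0,0,-0.09],[0,0,0,-0.135],[0,0,0,-0.18],[0,0,0,-0.225]]]'>/dev/null; python3 -m pendant '[[[0,0,0,-0.04],[0,0,0,-0.05],[0,0,0,-0.05],[0,0,0,-0.05],[0,0,0,-0.05]]]'>/dev/null;python3 to.py .5456,-.2639,.12,91.6  .5456,-.2639,.066,91.6;python3 - <<'E'
from h import *
f=grab_frame('side');cv2.imwrite('pics/side5.png',cv2.resize(f['img'][150:370,230:470],None,fx=3,fy=2.7))
E
```

```text
t15.9 pos [ 0.5441 -0.2629  0.1624] rpy [-180.    -0.    91.5] F [ 0.7  0.1 -0.5] op0.641 gf0.0 q7 38
.5456,-.2639,.12,91.6 -> [-0.001   0.0015  0.0424] turn -0.0003 dist 0.042
.5456,-.2639,.066,91.6 -> [-0.001   0.0015  0.0964] turn -0.0003 dist 0.096
```

View pics/side5.png

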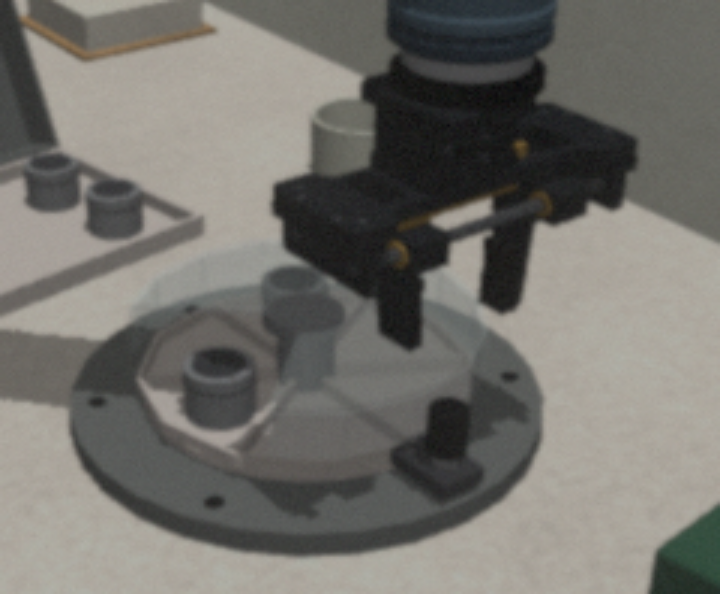

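The first tin stands upright in its bay (217,388), and the knob (447,430) sits below and between the fingers. Gripping the knob.

```bash
python3 -m pendant '[[[-0.001,0.001,0.02,0],[-0.001,0.001,0.05,0],[-0.001,0.001,0.08,0],[-0.001,0.001,0.0945,0],[-0.001,0.001,0.0945,0]]]';python3 -m pendant '[[[0,0,0,0],[0,0,0,0],[0,0,0,0],[0,0,0,0],[0,0,0,0]]]' 1 35;python3 -m pendant '[[[0,0,0,0],[0,0,0,0],[0,0,0,0],[0,0,0,0],[0,0,0,0]]]'; python3 -m pendant '[[[0,0,-0.004,0],[0,0,-0.008,0],[0,0,-0.012,0],[0,0,-0.016,0],[0,0,-0.016,0]]]'
```

```text
clock: 16.5
ee_pos: [0.5439, -0.2634, 0.0663]
eef_rot: [-179.8, -0.1, 91.6]
contact_force: [0.1, 0.4, 0.5]
opening: 0.634
grasp_force: 0.0
clock: 17.0
ee_pos: [0.5458, -0.2642, 0.0689]
eef_rot: [179.9, 0.0, 91.6]
contact_force: [-0.1, 0.4, 2.8]
opening: 0.262
grasp_force: 35.0
clock: 17.5
ee_pos: [0.5459, -0.2643, 0.0689]
eef_rot: [179.9, 0.0, 91.6]
contact_force: [-0.0, -0.1, 6.5]
opening: 0.263
grasp_force: 35.0
clock: 18.0
ee_pos: [0.5447, -0.2642, 0.0843]
eef_rot: [-180.0, 0.0, 91.6]
contact_force: [1.3, -1.7, -6.0]
opening: 0.262
grasp_force: 35.0
```

```bash
python3 -m pendant '[[[0.0003,0.0092,0,-0.022],[0.002,0.0229,0,-0.0556],[0.0058,0.0386,0,-0.0944],[0.0114,0.0537,0,-0.1333],[0.0177,0.066,0,-0.1667]]]';python3 -m pendant '[[[0.0007,0.0138,0,-0.0333],[0.0034,0.0297,0,-0.0722],[0.008,0.0451,0,-0.1111],[0.0134,0.0579,0,-0.1444],[0.0177,0.066,0,-0.1667]]]';python3 -m pendant '[[[0,0,0,0],[0,0,0,0],[0,0,0,0],[0,0,0,0],[0,0,0,0]]]'; python3 to.py .6579,-.1948,.0843,151.6
```

```text
clock: 18.5
ee_pos: [0.6114, -0.2454, 0.0841]
eef_rot: [-180.0, 0.1, 121.9]
contact_force: [3.2, -3.2, -6.3]
opening: 0.259
grasp_force: 35.0
clock: 19.0
ee_pos: [0.6599, -0.195, 0.0846]
eef_rot: [180.0, 0.3, 151.9]
contact_force: [6.8, -3.0, -5.8]
opening: 0.262
grasp_force: 35.0
clock: 19.5
ee_pos: [0.6595, -0.1958, 0.0847]
eef_rot: [180.0, 0.3, 151.6]
contact_force: [6.9, -3.8, -7.2]
opening: 0.258
grasp_force: 35.0
t19.5 pos [ 0.6595 -0.1958  0.0847] rpy [180.    0.3 151.6] F [ 6.9 -3.8 -7.2] op0.258 gf35.0 q7 79
.6579,-.1948,.0843,151.6 -> [0.0019 0.0001 0.0004] turn 0.0002 dist 0.002
```

```bash
python3 -m pendant '[[[0.0015,0,0.004,0],[0.0015,0,0.008,0],[0.0015,0,0.012,0],[0.0015,0,0.016,0],[0.0015,0,0.016,0]]]'; python3 to.py;python3 -m pendant '[[[0,0,0,0],[0,0,0,0],[0,0,0,0],[0,0,0,0],[0,0,0,0]]]' -0.1; python3 -m pendant '[[[0,0,-0.03,0],[0,0,-0.06,0],[0,0,-0.1,0],[0,0,-0.14,0],[0,0,-0.17,0]]]' -1; python3 - <<'E'
from h import *
f=grab_frame('side');cv2.imwrite('pics/side6.png',cv2.resize(f['img'][150:370,230:470],None,fx=3,fy=2.7)); np.savez("side6.npz",**f)
f=grab_frame('top');cv2.imwrite('pics/top6.png',f['img']); np.savez("top6.npz",**f)
E
python3 tins.py
```

```text
clock: 20.0
ee_pos: [0.6597, -0.1952, 0.0693]
eef_rot: [179.9, 0.5, 151.7]
contact_force: [9.5, -4.0, -4.3]
opening: 0.26
grasp_force: 35.0
t20.0 pos [ 0.6597 -0.1952  0.0693] rpy [179.9   0.5 151.7] F [ 9.5 -4.  -4.3] op0.260 gf35.0 q7 79
clock: 20.5
ee_pos: [0.656, -0.194, 0.0681]
eef_rot: [-180.0, -0.0, 151.6]
contact_force: [0.0, 0.2, 0.9]
opening: 0.551
grasp_force: 0.0
clock: 21.0
ee_pos: [0.6567, -0.1943, 0.241]
eef_rot: [180.0, 0.1, 151.6]
contact_force: [0.2, -0.3, 0.1]
opening: 0.977
grasp_force: 0.0
[214.8 258.4] 108 [0.57   0.1681 0.045 ]
[183.2 265.9] 109 [0.5535 0.2419 0.045 ]
```

View pics/side6.png

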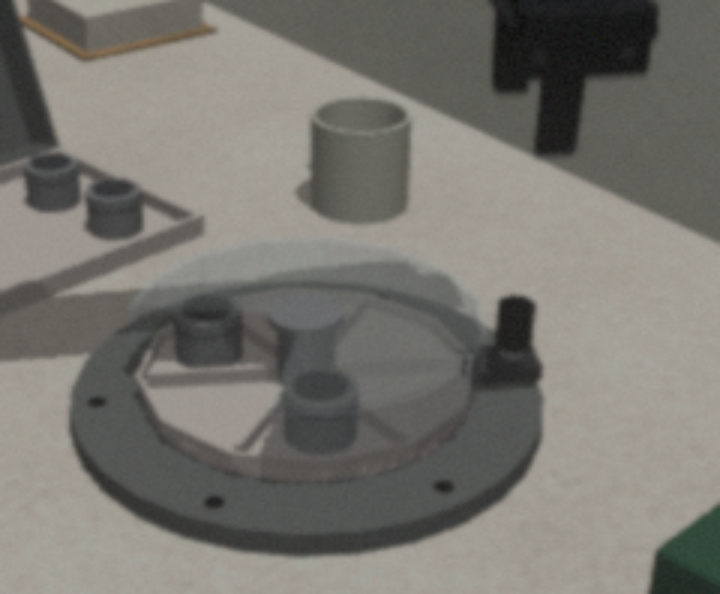

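The wheel has advanced one bay: the first tin is at crop (320,415), the old tin at (208,330), the knob at (513,335), and an empty bay is in the gap. On to the next tin.

```bash
python3 - <<'E'
from h import *
f=dict(np.load("top6.npz"));g=cv2.cvtColor(f["img"],cv2.COLOR_BGR2GRAY)
for z in(.083,.093):print("exp knob top px",proj(f,[[.658,-.1948,z]]))
s=dict(np.load("side6.npz"));g=cv2.cvtColor(s["img"],cv2.COLOR_BGR2GRAY)
print(proj(s,[[.658,-.1948,.083],[.658,-.1948,.093]]));m=np.zeros_like(g);m[250:295,385:420]=1
for c,q in blobs((g<45)&(m>0),15,900):print(c,q)
E
python3 to.py .57,.1682,.24,99.1
```

```text
exp knob top px [[370.00773235 217.02183585]]
exp knob top px [[370.5095216  216.38415177]]
[[401.22327532 261.78843244]
 [401.59652195 257.22315312]]
[399.68402778 276.32638889] [390 261  19  32 288]
t21.1 pos [ 0.6574 -0.1945  0.2407] rpy [179.9   0.2 151.6] F [ 0.3 -0.5 -1.2] op1.002 gf0.0 q7 78
.57,.1682,.24,99.1 -> [ 2.492e-01  2.776e-01 -1.000e-04] turn 0.2919 dist 0.373
```

```bash
python3 -m pendant '[[[0.03,0.034,0,0.04],[0.06,0.068,0,0.08],[0.09,0.10,0,0.12],[0.12,0.134,0,0.16],[0.15,0.167,0,0.20]]]'>/dev/null; python3 to.py .57,.1682,.20,99.1
```

```text
t21.6 pos [0.6019 0.0259 0.2365] rpy [-1.799e+02 -1.000e-01  1.153e+02] F [ 0.9  0.4 -0.5] op1.003 gf0.0 q7 25
.57,.1682,.20,99.1 -> [0.1422 0.0322 0.0365] turn 0.0902 dist 0.15
```

```bash
python3 -m pendant '[[[0.036,0.008,0,0.03],[0.072,0.016,0,0.06],[0.108,0.024,0,0.09],[0.142,0.032,0.036,0.09],[0.142,0.032,0.07,0.09]]]'>/dev/null;python3 -m pendant '[[[0,0,0.03,0],[0,0,0.05,0],[0,0,0.05,0],[0,0,0.05,0],[0,0,0.05,0]]]'>/dev/null; python3 to.py .57,.1682,.04,99.1;python3 tins.py
```

```text
t22.6 pos [0.5716 0.166  0.1191] rpy [179.9  -0.   99.4] F [ 1.1 -0.1  0.1] op0.997 gf0.0 q7 -1
.57,.1682,.04,99.1 -> [ 0.0024 -0.0014  0.0791] turn 0.0018 dist 0.079
```

```bash
python3 -m pendant '[[[0.002,-0.001,0.02,0],[0.002,-0.001,0.04,0],[0.002,-0.001,0.06,0],[0.002,-0.001,0.0785,0],[0.002,-0.001,0.0785,0]]]' ; python3 -m pendant '[[[0,0,0,0],[0,0,0,0],[0,0,0,0],[0,0,0,0],[0,0,0,0]]]' 1 20;python3 -m pendant '[[[0,0,0,0],[0,0,0,0],[0,0,0,0],[0,0,0,0],[0,0,0,0]]]';  python3 -m pendant '[[[0,0,-0.01,0],[0,0,-0.03,0],[0,0,-0.06,0],[0,0,-0.09,0],[0,0,-0.12,0]]]'; python3 to.py .4759,-.1338,.16,1.6
```

```text
clock: 23.2
ee_pos: [0.5695, 0.1678, 0.039]
eef_rot: [-180.0, 0.0, 99.4]
contact_force: [-0.1, -1.1, -0.3]
opening: 1.0
grasp_force: 0.0
clock: 23.7
ee_pos: [0.5698, 0.1679, 0.04]
eef_rot: [180.0, -0.0, 99.4]
contact_force: [-0.3, 0.2, 0.7]
opening: 0.573
grasp_force: 0.0
clock: 24.2
ee_pos: [0.5699, 0.1679, 0.0399]
eef_rot: [180.0, -0.0, 99.4]
contact_force: [-0.9, 0.7, 4.9]
opening: 0.496
grasp_force: 20.0
clock: 24.7
ee_pos: [0.5692, 0.1676, 0.1609]
eef_rot: [-180.0, 0.0, 99.4]
contact_force: [-0.4, 1.3, -0.1]
opening: 0.492
grasp_force: 20.0
t24.7 pos [0.5692 0.1676 0.1609] rpy [-180.     0.    99.4] F [-0.4  1.3 -0.1] op0.492 gf20.0 q7 -2
.4759,-.1338,.16,1.6 -> [-0.282  -0.1414  0.0011] turn 0.5435 dist 0.315
```

```bash
python3 -m pendant '[[[-0.024,-0.012,0,0.04],[-0.048,-0.024,0,0.08],[-0.072,-0.036,0,0.12],[-0.096,-0.048,0,0.16],[-0.12,-0.06,0,0.20]]]'>/dev/null; python3 to.py .4759,-.1338,.16,1.6
```

```text
t25.2 pos [0.5294 0.0386 0.16  ] rpy [-180.    -0.    63.1] F [-0.3  0.8 -0.5] op0.492 gf20.0 q7 -21
.4759,-.1338,.16,1.6 -> [-1.78e-01  3.02e-02 -1.00e-04] turn 0.3419 dist 0.181
```

```bash
python3 -m pendant '[[[-0.024,0.004,0,0.04],[-0.048,0.008,0,0.08],[-0.072,0.012,0,0.12],[-0.096,0.016,0,0.16],[-0.12,0.02,0,0.20]]]'>/dev/null; python3 to.py .4759,-.1338,.16,1.6
```

```text
t25.7 pos [ 0.4938 -0.0774  0.1599] rpy [-180.    -0.    27.1] F [ 0.8  0.  -0.7] op0.495 gf20.0 q7 -37
.4759,-.1338,.16,1.6 -> [-0.0416  0.042  -0.0001] turn 0.1419 dist 0.059
```

```bash
python3 -m pendant '[[[-0.013,0.014,0,0.04],[-0.028,0.028,0,0.08],[-0.0416,0.042,0,0.12],[-0.0416,0.042,0,0.142],[-0.0416,0.042,0,0.142]]]'>/dev/null;python3 -m pendant '[[[0,0,0.01,0],[0,0,0.02,0],[0,0,0.03,0],[0,0,0.03,0],[0,0,0.03,0]]]'>/dev/null; python3 to.py .4759,-.1338,.067,1.6
```

```text
t26.7 pos [ 0.4765 -0.1331  0.1292] rpy [-1.8e+02  1.0e-01  1.9e+00] F [-1.  -0.7 -0.8] op0.491 gf20.0 q7 -49
.4759,-.1338,.067,1.6 -> [-0.0006  0.0007  0.0622] turn 0.0016 dist 0.062
```

```bash
python3 -m pendant '[[[-0.0006,0.0006,0.015,0.001],[-0.0006,0.0006,0.03,0.001],[-0.0006,0.0006,0.045,0.001],[-0.0006,0.0006,0.058,0.001],[-0.0006,0.0006,0.061,0.001]]]';python3 -m pendant '[[[0,0,0.001,0],[0,0,0.002,0],[0,0,0.003,0],[0,0,0.004,0],[0,0,0.004,0]]]';python3 to.py
```

```text
clock: 27.2
ee_pos: [0.4751, -0.1336, 0.0667]
eef_rot: [-180.0, 0.2, 1.7]
contact_force: [-0.2, -0.3, -1.4]
opening: 0.493
grasp_force: 20.0
clock: 27.7
ee_pos: [0.4765, -0.1338, 0.0649]
eef_rot: [180.0, -0.0, 1.7]
contact_force: [0.3, -0.2, 0.0]
opening: 0.489
grasp_force: 20.0
t27.7 pos [ 0.4765 -0.1338  0.0649] rpy [180.   -0.    1.7] F [ 0.3 -0.2  0. ] op0.489 gf20.0 q7 -44
```

```bash
python3 -m pendant '[[[0,0,0.001,0],[0,0,0.0015,0],[0,0,0.0015,0],[0,0,0.0015,0],[0,0,0.0015,0]]]';python3 -m pendant '[[[0,0,0,0],[0,0,0,0],[0,0,0,0],[0,0,0,0],[0,0,0,0]]]' -0.27; python3 -m pendant '[[[0,0,-0.02,0],[0,0,-0.05,0],[0,0,-0.08,0],[0,0,-0.1,0],[0,0,-0.1,0]]]'; python3 to.py .658,-.1948,.164,-28.4
```

```text
clock: 28.2
ee_pos: [0.4766, -0.134, 0.0647]
eef_rot: [-179.9, -0.1, 1.7]
contact_force: [-5.3, 2.2, 21.5]
opening: 0.494
grasp_force: 20.0
clock: 28.7
ee_pos: [0.4762, -0.1337, 0.063]
eef_rot: [180.0, 0.0, 1.7]
contact_force: [1.1, 0.5, -0.6]
opening: 0.639
grasp_force: 0.0
clock: 29.2
ee_pos: [0.4777, -0.1342, 0.1652]
eef_rot: [180.0, -0.2, 1.7]
contact_force: [0.5, -0.1, 0.4]
opening: 0.634
grasp_force: 0.0
t29.2 pos [ 0.4777 -0.1342  0.1652] rpy [180.   -0.2   1.7] F [ 0.5 -0.1  0.4] op0.634 gf0.0 q7 -51
.658,-.1948,.164,-28.4 -> [0.1784 0.0659 0.002 ] turn 0.1672 dist 0.19
```

```bash
python3 -m pendant '[[[0.036,0.013,0,0.035],[0.072,0.026,0,0.07],[0.108,0.04,0,0.105],[0.144,0.053,0,0.14],[0.178,0.066,0,0.167]]]'>/dev/null;python3 -m pendant '[[[0,0,0.01,0],[0,0,0.02,0],[0,0,0.03,0],[0,0,0.04,0],[0,0,0.04,0]]]'>/dev/null; python3 to.py .658,-.1948,.0675,-28.4; python3 - <<'E'
from h import *
f=grab_frame('side');cv2.imwrite('pics/side7.png',cv2.resize(f['img'][150:370,230:470],None,fx=3,fy=2.7))
E
```

```text
t30.2 pos [ 0.6545 -0.1935  0.1212] rpy [-180.     0.2  -28.4] F [-0.2  0.  -0.3] op0.636 gf0.0 q7 -76
.658,-.1948,.0675,-28.4 -> [ 0.0038 -0.0005  0.0537] turn 0.0002 dist 0.054
```

View pics/side7.png

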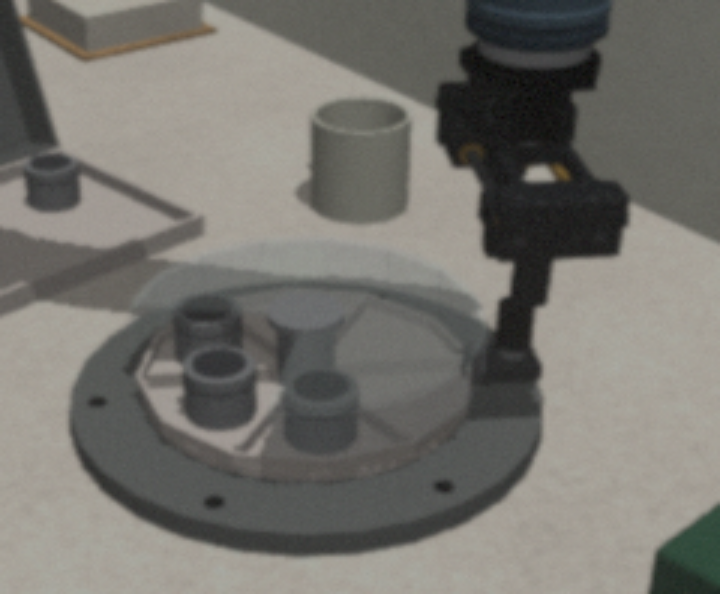

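The second tin stands in the gap at crop (220,388), and the gripper is over the knob at (510,330). Grip, lift and turn 120°.

```bash
python3 -m pendant '[[[0.0038,-0.0005,0.02,0],[0.0038,-0.0005,0.04,0],[0.0038,-0.0005,0.053,0],[0.0038,-0.0005,0.053,0],[0.0038,-0.0005,0.053,0]]]';python3 -m pendant '[[[0,0,0,0],[0,0,0,0],[0,0,0,0],[0,0,0,0],[0,0,0,0]]]' 1 35;python3 -m pendant '[[[0,0,0,0],[0,0,0,0],[0,0,0,0],[0,0,0,0],[0,0,0,0]]]'; python3 -m pendant '[[[0,0,-0.004,0],[0,0,-0.008,0],[0,0,-0.012,0],[0,0,-0.016,0],[0,0,-0.016,0]]]'
```

```text
clock: 30.75
ee_pos: [0.6594, -0.196, 0.0697]
eef_rot: [180.0, 0.0, -28.4]
contact_force: [0.4, -0.7, 0.3]
opening: 0.632
grasp_force: 0.0
clock: 31.25
ee_pos: [0.6602, -0.1954, 0.0705]
eef_rot: [-180.0, -0.0, -28.3]
contact_force: [-0.1, 1.4, 1.0]
opening: 0.263
grasp_force: 35.0
clock: 31.75
ee_pos: [0.6601, -0.1955, 0.0704]
eef_rot: [-180.0, -0.0, -28.3]
contact_force: [0.7, 1.3, 5.0]
opening: 0.262
grasp_force: 35.0
clock: 32.25
ee_pos: [0.6595, -0.1963, 0.0864]
eef_rot: [180.0, -0.0, -28.4]
contact_force: [2.6, -1.8, -6.3]
opening: 0.259
grasp_force: 35.0
```

```bash
python3 -m pendant '[[[-0.0003,-0.0092,0,-0.022],[-0.002,-0.0229,0,-0.0556],[-0.0058,-0.0386,0,-0.0944],[-0.0114,-0.0537,0,-0.1333],[-0.0177,-0.066,0,-0.1667]]]';python3 -m pendant '[[[-0.0007,-0.0138,0,-0.0333],[-0.0029,-0.0274,0,-0.0667],[-0.0065,-0.0408,0,-0.1],[-0.0114,-0.0537,0,-0.1333],[-0.0177,-0.066,0,-0.1667]]]'
```

```text
clock: 32.75
ee_pos: [0.6765, -0.1283, 0.0861]
eef_rot: [180.0, -0.1, 2.0]
contact_force: [6.3, 0.8, -6.7]
opening: 0.264
grasp_force: 35.0
clock: 33.25
ee_pos: [0.6571, -0.0617, 0.0863]
eef_rot: [180.0, -0.2, 32.0]
contact_force: [6.9, 3.4, -6.7]
opening: 0.261
grasp_force: 35.0
```

```bash
python3 -m pendant '[[[-0.0007,-0.0138,0,-0.0333],[-0.0029,-0.0274,0,-0.0667],[-0.0065,-0.0408,0,-0.1],[-0.0114,-0.0537,0,-0.1333],[-0.0177,-0.066,0,-0.1667]]]';python3 -m pendant '[[[-0.0007,-0.0138,0,-0.0333],[-0.0034,-0.0297,0,-0.0722],[-0.008,-0.0451,0,-0.1111],[-0.0134,-0.0579,0,-0.1444],[-0.0177,-0.066,0,-0.1667]]]';python3 -m pendant '[[[0,0,0,0],[0,0,0,0],[0,0,0,0],[0,0,0,0],[0,0,0,0]]]'; python3 to.py .5382,-.0001,.0704,91.6
```

```text
clock: 33.75
ee_pos: [0.6065, -0.0137, 0.0862]
eef_rot: [-180.0, -0.2, 62.1]
contact_force: [4.3, 7.2, -6.4]
opening: 0.26
grasp_force: 35.0
clock: 34.25
ee_pos: [0.5379, 0.0022, 0.0859]
eef_rot: [-179.9, -0.2, 92.1]
contact_force: [1.0, 9.2, -6.8]
opening: 0.261
grasp_force: 35.0
clock: 34.75
ee_pos: [0.5385, 0.0022, 0.0857]
eef_rot: [-179.8, -0.2, 91.9]
contact_force: [1.6, 10.0, -6.4]
opening: 0.26
grasp_force: 35.0
t34.8 pos [0.5385 0.0022 0.0857] rpy [-179.8   -0.2   91.9] F [ 1.6 10.  -6.4] op0.260 gf35.0 q7 9
.5382,-.0001,.0704,91.6 -> [-0.0023 -0.0003  0.0153] turn 0.0015 dist 0.015
```

```bash
python3 -m pendant '[[[-0.0023,0,0.004,0.001],[-0.0023,0,0.008,0.001],[-0.0023,0,0.012,0.001],[-0.0023,0,0.0155,0.001],[-0.0023,0,0.0155,0.001]]]'; python3 -m pendant '[[[0,0,0,0],[0,0,0,0],[0,0,0,0],[0,0,0,0],[0,0,0,0]]]' -0.1; python3 -m pendant '[[[0,0,-0.03,0],[0,0,-0.06,0],[0,0,-0.09,0],[0,0,-0.12,0],[0,0,-0.15,0]]]' -1; python3 tins.py; python3 to.py .5535,.2419,.22,99.1;  python3 - <<'E'
from h import *
f=grab_frame('side');cv2.imwrite('pics/side8.png',cv2.resize(f['img'][150:370,230:470],None,fx=3,fy=2.7));np.savez("side8.npz",**f)
E
```

```text
clock: 35.25
ee_pos: [0.5394, 0.002, 0.0706]
eef_rot: [-179.9, -0.3, 91.8]
contact_force: [1.1, 14.9, -4.7]
opening: 0.265
grasp_force: 35.0
clock: 35.75
ee_pos: [0.5397, -0.0041, 0.0707]
eef_rot: [-180.0, 0.0, 91.4]
contact_force: [-0.3, 0.4, -0.7]
opening: 0.551
grasp_force: 0.0
clock: 36.25
ee_pos: [0.5395, -0.0039, 0.2219]
eef_rot: [-180.0, 0.0, 91.5]
contact_force: [0.4, -0.5, -1.5]
opening: 0.976
grasp_force: 0.0
[183.2 265.9] 120 [0.5533 0.242  0.045 ]
t36.3 pos [ 0.5422 -0.004   0.2265] rpy [179.6  -0.   91.4] F [2.5 0.3 3.9] op0.996 gf0.0 q7 5
.5535,.2419,.22,99.1 -> [0.2456 0.0174 0.0067] turn -0.0426 dist 0.246
```

View pics/side8.png

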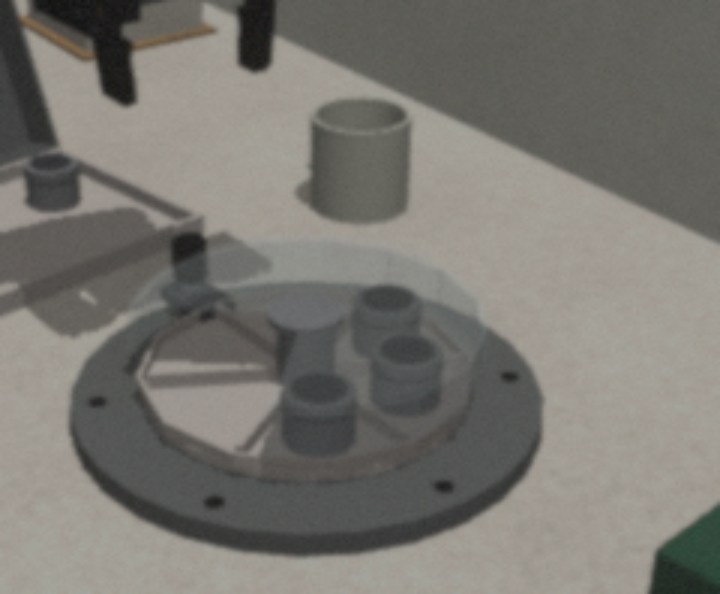

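```bash
python3 -m pendant '[[[0.045,0.003,0,-0.01],[0.09,0.006,0,-0.02],[0.135,0.01,0,-0.03],[0.18,0.013,0,-0.042],[0.21,0.015,0,-0.042]]]'>/dev/null;python3 -m pendant '[[[0.025,0,0,0],[0.0365,0,0.02,0],[0.0365,0,0.05,0],[0.0365,0,0.08,0],[0.0365,0,0.1,0]]]'>/dev/null;python3 -m pendant '[[[0,0,0,0],[0,0,0,0],[0,0,0,0],[0,0,0,0],[0,0,0,0]]]' >/dev/null; python3 to.py .5533,.242,.04,99.1;python3 tins.py
```

```text
t37.9 pos [0.5441 0.2431 0.1216] rpy [179.9  -0.   99. ] F [-0.5 -0.4  0.8] op1.000 gf0.0 q7 -12
.5533,.242,.04,99.1 -> [-0.0026  0.0087  0.0816] turn -0.0003 dist 0.082
```

```bash
python3 -m pendant '[[[-0.0026,0.0087,0.02,0],[-0.0026,0.0087,0.04,0],[-0.0026,0.0087,0.06,0],[-0.0026,0.0087,0.081,0],[-0.0026,0.0087,0.081,0]]]' ; python3 -m pendant '[[[0,0,0,0],[0,0,0,0],[0,0,0,0],[0,0,0,0],[0,0,0,0]]]' 1 20;python3 -m pendant '[[[0,0,0,0],[0,0,0,0],[0,0,0,0],[0,0,0,0],[0,0,0,0]]]';  python3 -m pendant '[[[0,0,-0.01,0],[0,0,-0.03,0],[0,0,-0.06,0],[0,0,-0.09,0],[0,0,-0.12,0]]]'; python3 to.py .4759,-.1338,.16,1.6
```

```text
clock: 38.4
ee_pos: [0.5526, 0.2417, 0.0385]
eef_rot: [-180.0, 0.0, 99.1]
contact_force: [0.4, 0.1, -0.1]
opening: 0.998
grasp_force: 0.0
clock: 38.9
ee_pos: [0.5526, 0.2417, 0.0399]
eef_rot: [180.0, -0.0, 99.0]
contact_force: [0.3, 0.2, 0.1]
opening: 0.571
grasp_force: 0.0
clock: 39.4
ee_pos: [0.5527, 0.2417, 0.0398]
eef_rot: [180.0, -0.0, 99.0]
contact_force: [-1.1, 0.5, 3.2]
opening: 0.492
grasp_force: 20.0
clock: 39.9
ee_pos: [0.5523, 0.2415, 0.1611]
eef_rot: [-180.0, 0.0, 99.0]
contact_force: [-0.3, 0.3, -0.9]
opening: 0.494
grasp_force: 20.0
t39.9 pos [0.5523 0.2415 0.1611] rpy [-180.    0.   99.] F [-0.3  0.3 -0.9] op0.494 gf20.0 q7 -12
.4759,-.1338,.16,1.6 -> [-0.3586 -0.1344  0.0012] turn 0.5413 dist 0.383
```

```bash
python3 -m pendant '[[[-0.035,-0.013,0,0.04],[-0.07,-0.026,0,0.08],[-0.105,-0.039,0,0.12],[-0.14,-0.052,0,0.16],[-0.175,-0.065,0,0.20]]]'>/dev/null; python3 to.py .4759,-.1338,.16,1.6
```

```text
t40.4 pos [0.5153 0.0573 0.1601] rpy [180.   -0.   62.7] F [-0.3  0.7  0.2] op0.492 gf20.0 q7 -25
.4759,-.1338,.16,1.6 -> [-0.1879  0.0525  0.    ] turn 0.3397 dist 0.195
```

```bash
python3 -m pendant '[[[-0.024,0.007,0,0.04],[-0.048,0.014,0,0.08],[-0.072,0.021,0,0.12],[-0.096,0.027,0,0.16],[-0.12,0.034,0,0.20]]]'>/dev/null; python3 to.py .4759,-.1338,.16,1.6
```

```text
t40.9 pos [ 0.4913 -0.0645  0.16  ] rpy [-180.    -0.    26.7] F [ 0.  -0.5 -0.7] op0.488 gf20.0 q7 -41
.4759,-.1338,.16,1.6 -> [-0.0449  0.0549 -0.    ] turn 0.1397 dist 0.071
```

```bash
python3 -m pendant '[[[-0.014,0.018,0,0.04],[-0.03,0.036,0,0.08],[-0.0449,0.055,0,0.12],[-0.0449,0.055,0,0.14],[-0.0449,0.055,0,0.14]]]'>/dev/null;python3 -m pendant '[[[0,0,0.01,0],[0,0,0.02,0],[0,0,0.03,0],[0,0,0.03,0],[0,0,0.03,0]]]'>/dev/null; python3 to.py .4759,-.1338,.067,1.6
```

```text
t41.9 pos [ 0.4765 -0.1331  0.1292] rpy [-1.8e+02  1.0e-01  1.9e+00] F [ 0.5 -0.3 -0.2] op0.496 gf20.0 q7 -51
.4759,-.1338,.067,1.6 -> [-0.0006  0.0007  0.0622] turn 0.0014 dist 0.062
```

```bash
python3 -m pendant '[[[-0.0006,0.0006,0.015,0.001],[-0.0006,0.0006,0.03,0.001],[-0.0006,0.0006,0.045,0.001],[-0.0006,0.0006,0.058,0.001],[-0.0006,0.0006,0.061,0.001]]]';python3 -m pendant '[[[0,0,0.001,0],[0,0,0.002,0],[0,0,0.003,0],[0,0,0.0045,0],[0,0,0.0045,0]]]';python3 to.py
```

```text
clock: 42.4
ee_pos: [0.4753, -0.1335, 0.067]
eef_rot: [-180.0, 0.1, 1.7]
contact_force: [0.1, 0.8, -0.6]
opening: 0.493
grasp_force: 20.0
clock: 42.9
ee_pos: [0.4767, -0.1339, 0.0648]
eef_rot: [-180.0, -0.1, 1.7]
contact_force: [-1.1, 0.8, 5.9]
opening: 0.494
grasp_force: 20.0
t42.9 pos [ 0.4767 -0.1339  0.0648] rpy [-1.8e+02 -1.0e-01  1.7e+00] F [-1.1  0.8  5.9] op0.494 gf20.0 q7 -46
```

```bash
python3 -m pendant '[[[0,0,0,0],[0,0,0,0],[0,0,0,0],[0,0,0,0],[0,0,0,0]]]' -0.27; python3 -m pendant '[[[0,0,-0.02,0],[0,0,-0.05,0],[0,0,-0.08,0],[0,0,-0.1,0],[0,0,-0.1,0]]]'; python3 to.py .5385,0,.164,91.6
```

```text
clock: 43.4
ee_pos: [0.4762, -0.1338, 0.0641]
eef_rot: [180.0, -0.0, 1.7]
contact_force: [0.8, -1.2, 0.8]
opening: 0.633
grasp_force: 0.0
clock: 43.9
ee_pos: [0.4778, -0.1342, 0.1663]
eef_rot: [180.0, -0.3, 1.7]
contact_force: [0.3, 0.3, -0.6]
opening: 0.634
grasp_force: 0.0
t43.9 pos [ 0.4778 -0.1342  0.1663] rpy [180.   -0.3   1.7] F [ 0.3  0.3 -0.6] op0.634 gf0.0 q7 -53
.5385,0,.164,91.6 -> [ 0.0646 -0.1324  0.0025] turn -0.4997 dist 0.147
```

```bash
python3 -m pendant '[[[0.013,-0.026,0,-0.045],[0.026,-0.053,0,-0.09],[0.039,-0.08,0,-0.135],[0.052,-0.106,0,-0.18],[0.0646,-0.132,0,-0.225]]]'>/dev/null;python3 -m pendant '[[[0,0,0,-0.045],[0,0,0,-0.09],[0,0,0,-0.135],[0,0,0,-0.18],[0,0,0,-0.225]]]'>/dev/null; python3 -m pendant '[[[0,0,0.01,-0.04],[0,0,0.02,-0.05],[0,0,0.03,-0.05],[0,0,0.03,-0.05],[0,0,0.03,-0.05]]]'>/dev/null;python3 to.py .5385,0,.068,91.6;python3 - <<'E'
from h import *
f=grab_frame('side');cv2.imwrite('pics/side9.png',cv2.resize(f['img'][150:370,230:470],None,fx=3,fy=2.7))
E
```

```text
t45.4 pos [0.5367 0.     0.1336] rpy [-179.9    0.    91.6] F [0.4 0.5 0. ] op0.630 gf0.0 q7 7
.5385,0,.068,91.6 -> [-0.0001  0.0019  0.0656] turn 0.0001 dist 0.066
```

View pics/side9.png

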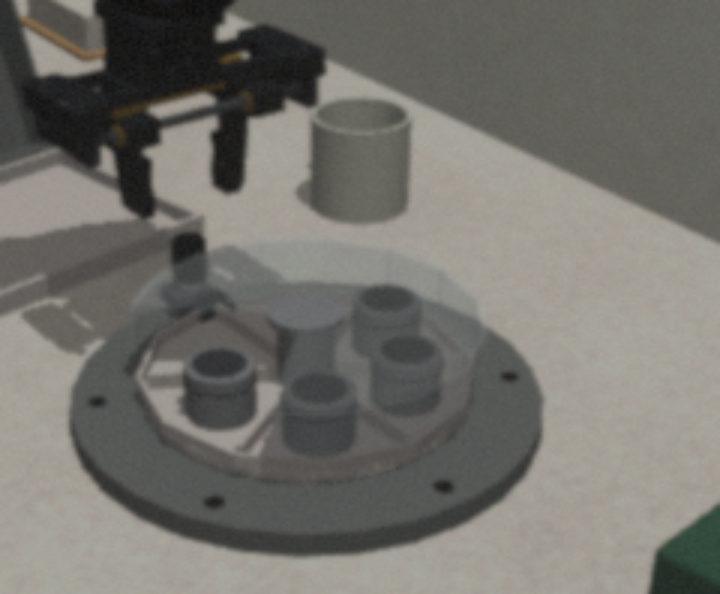

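All three tins are in, with the last in the gap (220,388) and the old tin one bay on (320,412). Final turn is −60°.

```bash
python3 -m pendant '[[[0,0.0015,0.02,0],[0,0.0015,0.04,0],[0,0.0015,0.063,0],[0,0.0015,0.065,0],[0,0.0015,0.065,0]]]';python3 -m pendant '[[[0,0,0,0],[0,0,0,0],[0,0,0,0],[0,0,0,0],[0,0,0,0]]]' 1 35;python3 -m pendant '[[[0,0,0,0],[0,0,0,0],[0,0,0,0],[0,0,0,0],[0,0,0,0]]]'; python3 -m pendant '[[[0,0,-0.004,0],[0,0,-0.008,0],[0,0,-0.012,0],[0,0,-0.016,0],[0,0,-0.016,0]]]'
```

```text
clock: 45.95
ee_pos: [0.5385, 0.0, 0.0694]
eef_rot: [-180.0, 0.0, 91.6]
contact_force: [-0.9, -0.3, 0.1]
opening: 0.632
grasp_force: 0.0
clock: 46.45
ee_pos: [0.5388, 0.0002, 0.0696]
eef_rot: [180.0, -0.0, 91.7]
contact_force: [-0.7, -0.2, 3.0]
opening: 0.263
grasp_force: 35.0
clock: 46.95
ee_pos: [0.539, 0.0002, 0.0695]
eef_rot: [179.9, -0.0, 91.7]
contact_force: [-0.2, -1.0, 5.7]
opening: 0.263
grasp_force: 35.0
clock: 47.45
ee_pos: [0.5382, 0.0001, 0.0853]
eef_rot: [-180.0, -0.0, 91.7]
contact_force: [0.2, -0.1, -8.0]
opening: 0.262
grasp_force: 35.0
```

```bash
python3 -m pendant '[[[-0.0003,0.0092,0,0.022],[-0.002,0.0229,0,0.0556],[-0.0058,0.0386,0,0.0944],[-0.0114,0.0537,0,0.1333],[-0.0177,0.066,0,0.1667]]]';python3 -m pendant '[[[-0.0007,0.0138,0,0.0333],[-0.0034,0.0297,0,0.0722],[-0.008,0.0451,0,0.1111],[-0.0134,0.0579,0,0.1444],[-0.0177,0.066,0,0.1667]]]';python3 -m pendant '[[[0,0,0,0],[0,0,0,0],[0,0,0,0],[0,0,0,0],[0,0,0,0]]]'; python3 to.py .6543,-.0628,.0695,31.6
```

```text
clock: 47.95
ee_pos: [0.605, -0.0153, 0.0846]
eef_rot: [-179.9, 0.0, 61.4]
contact_force: [0.1, 0.2, -7.2]
opening: 0.261
grasp_force: 35.0
clock: 48.45
ee_pos: [0.6549, -0.0623, 0.0845]
eef_rot: [-179.9, 0.0, 31.4]
contact_force: [1.1, 1.0, -6.4]
opening: 0.258
grasp_force: 35.0
clock: 48.95
ee_pos: [0.6545, -0.0619, 0.0851]
eef_rot: [-180.0, -0.0, 31.7]
contact_force: [2.0, 1.7, -6.3]
opening: 0.263
grasp_force: 35.0
t49.0 pos [ 0.6545 -0.0619  0.0851] rpy [-180.    -0.    31.7] F [ 2.   1.7 -6.3] op0.263 gf35.0 q7 -35
.6543,-.0628,.0695,31.6 -> [-0.0007  0.0007  0.0156] turn 0.0006 dist 0.016
```

```bash
python3 -m pendant '[[[0,0.0005,0.004,0],[0,0.0005,0.008,0],[0,0.0005,0.012,0],[0,0.0005,0.0155,0],[0,0.0005,0.0155,0]]]'; python3 -m pendant '[[[0,0,0,0],[0,0,0,0],[0,0,0,0],[0,0,0,0],[0,0,0,0]]]' -0.1; python3 -m pendant '[[[0,0,-0.03,0],[0,0,-0.06,0],[0,0,-0.1,0],[0,0,-0.14,0],[0,0,-0.18,0]]]' -1; python3 -m pendant '[[[0,0,-0.04,0],[0,0,-0.08,0],[0,0,-0.08,0],[0,0,-0.08,0],[0,0,-0.08,0]]]'; python3 - <<'E'
from h import *
f=grab_frame('side');cv2.imwrite('pics/side10.png',f['img']);np.savez("side10.npz",**f)
g=cv2.cvtColor(f["img"],cv2.COLOR_BGR2GRAY)
print(proj(f,[[.6543,-.0628,.083],[.6543,-.0628,.093]]))
o=dict(np.load("side0.npz"));d=cv2.absdiff(o["img"],f["img"]).max(2)
for n,(x0,y0,x1,y1) in dict(mug=(330,182,372,235),jar=(350,370,415,460),box=(440,320,565,435)).items(): print(n,(d[y0:y1,x0:x1]>30).sum())
E
```

```text
clock: 49.45
ee_pos: [0.6554, -0.0632, 0.0698]
eef_rot: [180.0, -0.0, 31.6]
contact_force: [2.8, 3.2, -2.6]
opening: 0.261
grasp_force: 35.0
clock: 49.95
ee_pos: [0.6549, -0.0634, 0.0697]
eef_rot: [180.0, 0.0, 31.6]
contact_force: [0.6, 0.7, 0.7]
opening: 0.549
grasp_force: 0.0
clock: 50.45
ee_pos: [0.6546, -0.0632, 0.2513]
eef_rot: [180.0, 0.0, 31.6]
contact_force: [0.3, 0.2, -0.3]
opening: 0.979
grasp_force: 0.0
clock: 50.95
ee_pos: [0.6542, -0.0627, 0.3282]
eef_rot: [-179.9, 0.1, 31.7]
contact_force: [-0.4, -0.1, -0.9]
opening: 1.001
grasp_force: 0.0
[[356.30956092 234.35324197]
 [356.43281655 230.06722586]]
mug 51
jar 0
box 0
```

View pics/side10.png

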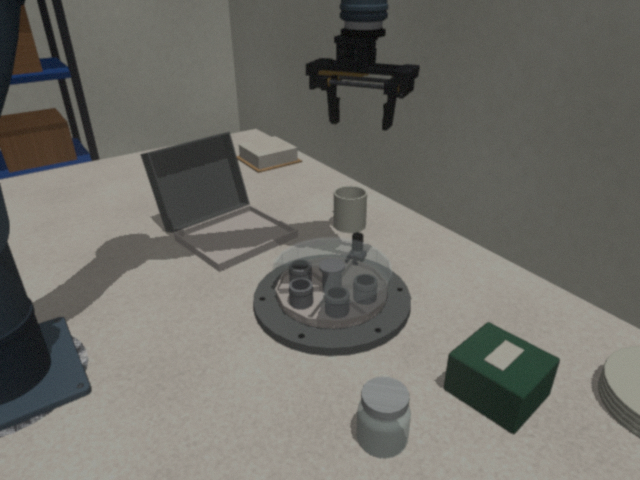

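The final side view shows the tray empty, the cover leaning back, and four tins in the wheel with the old tin in the gap at (301,292). The knob is at (357,243), and the mug, jar and box are in place. A quick check of the cover angle from depth comes next.

```bash
python3 - <<'E'
from h import *
f=dict(np.load("side10.npz"));R=cv2.Rodrigues(f["rvec"])[0];K=f["camera_matrix"]
v,u=np.mgrid[170:200:2,180:215:2];v=v.ravel();u=u.ravel();d=f["depth"][v,u]
p=(np.linalg.inv(K)@np.c_[u,v,np.ones(len(u))].T*d).T-f["tvec"].ravel();p=(p@R)[d>0]
n=np.linalg.svd(p-p.mean(0))[2][2];n*=-np.sign(n[1]);print(p.mean(0),n,"tilt past vertical deg",np.degrees(np.arcsin(n[2])))
d=cv2.absdiff(np.load("side0.npz")["img"],f["img"]).max(2);print("mug upper",(d[182:228,330:372]>30).sum())
E
python3 tins.py; python3 to.py
```

```text
[0.48441145 0.36353079 0.08744743] [ 0.14768488 -0.93531445  0.32152148] tilt past vertical deg 18.75496251705757
mug upper 1
t51.0 pos [ 0.6542 -0.0628  0.328 ] rpy [-1.799e+02  1.000e-01  3.170e+01] F [-0.4 -0.3 -0.6] op1.002 gf0.0 q7 -42
```

The cover is 18.8° past vertical, which puts the hinge at 1.90 rad, on its stop. Handing in.

```bash
python3 -c "
from plant import finish_job;print(finish_job())"
```

```text
the job is handed in; nothing more can be done
None
```

The job is handed in at about 51 s: the cover rests back on its stop, all three tins from the tray stand in the wheel, an original tin stands in the gap with the pin home, and the mug, jar and tissue box were not moved; no verdict came back.

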